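Clip the gold-leaf sample onto the red snap hook

ROBOT

A 6-joint arm with a two-finger parallel gripper is mounted at the origin on the work surface. World frame = base frame: x ahead of the robot, y to its left, z up, the work surface at z = 0. Lengths are in m, angles in degrees, forces in N, time in s.
With the tool pointing down it reaches from about 0.35 to 0.8 m from the base axis. Payload 7.3 kg.
Tool frame: the origin (TCP) lies midway between the tips of the shut fingers; the grasp point (between the pads) lies 19 mm behind it; z points along the fingers, y is the line along which they close (so a half turn about z gives the same grasp; the last joint's range is limited). The gripper opens to 85 mm and grips with 20 to 120 N. Pads are 22 mm wide; open, the fingers measure 114 mm over their backs; the gripper's body (76 mm by 85 mm) begins 54 mm behind the grasp point. The pads swing forward as they close: fully open they stand 13 mm farther back than shut.
Start: joints at [-82.735, 19.595, 87.324, -0, 73.075, -8.365], TCP at [0.141, -0.506, 0.231] pointing down, gripper open.
Joint ranges: [-145.02, 145.02], [-44.19, 115.74], [2.07, 154.8], [-57.11, 237.11], [16.16, 152.29], [-177.93, 177.93]. Speed limits (degrees/s): [147.25, 147.25, 180, 180, 180, 180].

INTERFACE

Orientations are given as [roll, pitch, yaw] about the fixed x, y, z axes, in that order (R = Rz(yaw) Ry(pitch) Rx(roll)).
In Python, from plant import status, cams, env gives the robot as it stands.
- The arm moves only by the tool arm_command, never from a script. Its argument "plan" is a list of rows, each a list of 7 numbers: the turn, a rotation vector about the tool's x, y, z scaled (see below), then the shift along the tool's x, y, z scaled (see below), then the opening, from 0 (shut) to 1 (fully open). In form: [[wx, wy, wz, tx, ty, tz, claw], ...]. A call has 1 to 12 rows; each row shifts and turns the commanded pose from where the row before left it, along the tool's axes as they then stand; what a row does not reach is not made up. The controller multiplies each number of a shift by 40 mm and each number of a turn by 10 degrees. A row lasts 1/8 s, in which the tool goes at most 62.5 mm and 10.7 degrees, less where a joint would pass 70% of its speed; a pose out of reach is approached as far as the arm can. A call with a number of a shift or a turn outside -1 to 1 is refused whole. A call with a gripper value outside its range is refused whole. The fingers move at their own pace and stop on an object; the grip force is fixed at half the most. Time passes only in rows, so rows that do not move let the fingers close. It gives the time, the measured TCP pose, the force, the opening and the grip force at its end, in the units of the state.
- status.sense(): the state, without advancing time (a new reading comes with each control period).
- cams.camera(name): name is "side" or "top"; returns a dict with "img" (480x640x3 uint8, red, green, blue), "intrinsics" (3x3 intrinsics, pixels), "rvec" (rotation vector, rad) and "tvec" (3), from world to camera coordinates, as OpenCV has them. Camera axes: x right, y down, z forward; pixel columns grow to the right and rows downward; lengths in m; the calibration is good to about 2 mm. A picture is of the moment at which its call begins. There is no depth.
- env.close_job(): hands the job in; it is judged then, once.
The state is a dict: "time_s": time; "joints": joint angles; "dq": joint speeds; "joint_torque": joint torques, N m; "tool_pos": TCP position; "ee_rot": TCP orientation; "wrist_force": force on the tool from outside, world axes, zero at the start; "torque": the same for the moment, N m; "width": opening from 0.0 (shut) to 1.0 (fully open); "grasp_force": force on a finger pad.
Only numpy, scipy, OpenCV 4.12 (cv2) and the standard library are available. Lean on these libraries where they do the work, as an engineer would, in place of code of your own. Each camera call takes 0.05 s, during which the arm holds its last target. There are 200 camera calls.

TASK

Clip the gold-leaf sample onto the snap hook with the red base: holding the sample by its block, push its steel ring down over the hook's upright nose so that it presses the sprung gate inward and passes through. Let go with the ring lying loose round the foot of the nose and the gate snapped shut behind it, and leave the silver-leaf sample where it lies.

Things in the scene. Friction and masses are not known exactly. Their poses are not given: they have to be found in the camera images.
- gold_sample: Gold-leafed wooden block 80 x 40 x 20 mm with a rigid steel ring on one short end; lies flat, loose, about 65 to 105 g. Origin: block centre, half-way up; x along the 80 mm length towards the ring, z up. The ring lies level at half height: centre 85 mm from the origin along +x, inner diameter 44, outer 58, bar 7 mm thick. Grasp the block across its 40 mm width.
- red_hook_nose (a point): Red-based fixed hook: upright U of 10 mm rod, two legs 97 mm high, 55 mm apart, joined at the foot by a rod (top 16 mm above the bench). One leg is the nose; the other carries the gate. Point: on the nose's axis, 20 mm up; x from nose to other leg, z up. Ring goes round the nose only, block on the side away from the other leg. A blue-based twin, not to be used, stands 15 to 30 cm away.
- gate (a joint): Red hook's gate: black bar 49 mm long, 12 wide, 5 thick, closing the top of the U at 84 mm height, pivoted on the leg that is not the nose. Rad: 0 shut (level), to 1.5 swung down into the U. Sprung shut; needs 1 to 4 N. It slips past a ring centred on the nose once that is some 40 mm below it: push on to just above the foot rod (ring centre 20 to 24 mm above the bench).
- silver_sample: The same block and ring with silver leaf, lying flat: a bystander, leave it alone. Origin: block centre, half-way up; x axis towards its ring. Also near, fixed: a jar of brushes (18 cm tall) beyond the samples to the right, and a low carton beyond the hooks.
Not all that is in view belongs to the job. What is shaped like the gold_sample but blue or purple is not meant.

How it is judged (in metres and radians):
On the way:
1. The gold sample, held in the gripper with its ring over the red hook's nose, presses the gate inward (more than 0.35 rad) (x of red_hook_nose in the frame of gold_sample between 0.063 and 0.107 m and y of red_hook_nose in the frame of gold_sample between -0.022 and 0.022 m and value of joint gate above 0.35 rad and contact force between the fingers and gold_sample above 1 N), for 0.02 s.
At the end, for the whole second after the job is handed in: The gold sample's ring lies round the foot of the red hook's nose, below the gate (the nose's axis within 22 mm of the ring's centre along and across the sample, the point 20 mm above the bench within 20 mm of the ring's plane); the gate is shut (under 0.12 rad); the sample is at rest (x of red_hook_nose in the frame of gold_sample between 0.063 and 0.107 m and y of red_hook_nose in the frame of gold_sample between -0.022 and 0.022 m and z of red_hook_nose in the frame of gold_sample between -0.02 and 0.02 m and value of joint gate below 0.12 rad and linear speed of gold_sample below 0.03 m/s and angular speed of gold_sample below 0.3 rad/s); the robot touches nothing.
It fails at once if The silver sample is moved by more than 25 mm (distance of silver_sample from where it was at the start of the episode above 0.025 m).
It also fails if it takes over 38 s, if anything falls off the work surface, if the arm or the gripper's body presses on something with over 40 N, if the wrist force passes 120 N, or if a joint passes its speed limit or range.

## Working session

There is one attempt and no reset: what is moved stays moved. The work goes in short steps, Python scripts to look and compute and a tool call to move; the robot and the scene stay as the last step left them, time stands still between calls to the robot, and variables do not carry over. Pictures are saved under pics/ and viewed, at most 10 in all, crops included, and the job is handed in when it is done.

Besides the shell and the picture viewer there is one more tool, called after "Emit:" as name([rows], argument=value, ...), one row to a line, values as JSON. arm_command: Moves the arm, as the interface text tells. Its arguments: {"type":"object","properties":{"plan":{"type":"array","items":{"type":"array","items":{"type":"number"}}}},"required":["plan"]}

```bash
mkdir -p pics; ls; python3 - <<'E'
from plant import status, cams, env
import cv2
print(status.sense())
for n in("top","side"):
    c=cams.camera(n); cv2.imwrite(f"pics/{n}0.png",c["img"][:,:,::-1]); print(n,c["intrinsics"],c["rvec"],c["tvec"])
E
```

```text
pics
{'time_s': 0.0, 'joints': array([-8.27356357e+01,  1.96376883e+01,  8.73751625e+01, -1.96263272e-04,
        7.30754940e+01, -8.36725329e+00]), 'dq': array([ 0.08008474,  0.01320323, -0.09722134,  0.03313475,  0.0428353 ,
       -0.06163672]), 'joint_torque': array([-2.61962741e-04, -4.33682120e+01, -2.46013963e+01, -1.82199806e-04,
        7.96997803e-03,  2.44041229e-05]), 'tool_pos': array([ 0.14141448, -0.50519247,  0.23062722]), 'ee_rot': array([-1.79912568e+02, -1.26700481e-02,  1.56316652e+01]), 'wrist_force': array([ 0.64408243, -0.37473097,  1.03060821]), 'torque': array([-0.04067461,  0.00469726, -0.00254119]), 'grasp_force': 0.0, 'width': 1.000673760567874}
top [[582.07067536   0.         315.30233746]
 [  0.         582.07067536 235.10654262]
 [  0.           0.           1.        ]] [ 2.14395687 -2.1839044   0.14269712] [-0.08291633  0.50987615  1.12588528]
side [[447.42701247   0.         319.75575916]
 [  0.         447.42701247 236.96641269]
 [  0.           0.           1.        ]] [ 2.27296668 -0.2096426   0.11272056] [-0.5313692   0.08823663  0.94095195]
```

View pics/top0.png

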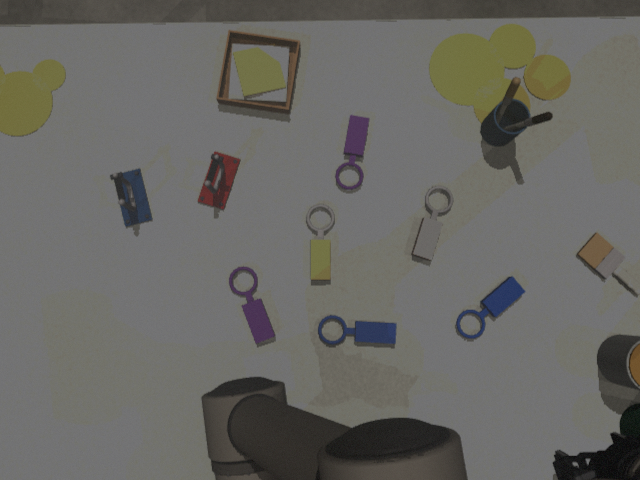

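View pics/side0.png

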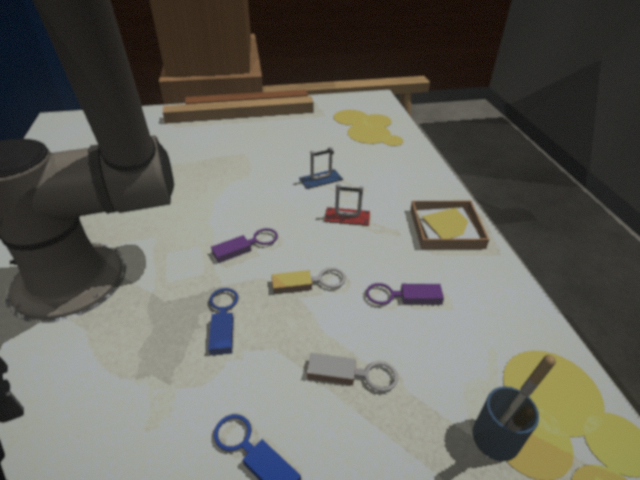

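The top view shows the gold block at (320,259) with its ring at (320,218), the red hook at (218,181), and silver at (427,240). In the side view gold is at (292,281) and the red hook's legs are near (337,200) and (361,202). Next I'll zoom in on the hook and measure.

```bash
cat > h.py <<'E'
import numpy as np, cv2
from plant import status, cams, env
def cam(n):
    c=cams.camera(n); c["R"]=cv2.Rodrigues(np.array(c["rvec"]))[0]; c["t"]=np.array(c["tvec"]).ravel(); return c
def ray(c,p,z):
    d=c["R"].T@np.linalg.inv(c["intrinsics"])@np.array([p[0],p[1],1.]); o=-c["R"].T@c["t"]
    return o+d*(z-o[2])/d[2]
def proj(c,P):
    return cv2.projectPoints(np.array(P,float).reshape(-1,3),np.array(c["rvec"],float),np.array(c["tvec"],float),c["intrinsics"],None)[0].reshape(-1,2)
def blob(c,lo,hi,near=None,win=None):
    hsv=cv2.cvtColor(c["img"],cv2.COLOR_RGB2HSV); m=cv2.inRange(hsv,np.array(lo),np.array(hi))
    if win: k=np.zeros_like(m); x0,y0,x1,y1=win; k[y0:y1,x0:x1]=1; m=m*k
    return m
E
python3 - <<'E'
from h import *
t=cam("top"); s=cam("side")
a=cv2.resize(t["img"][140:225,185:255],None,fx=5.6,fy=5.6,interpolation=cv2.INTER_CUBIC)
b=cv2.resize(s["img"][175:235,310:385],None,fx=5.3,fy=5.3,interpolation=cv2.INTER_CUBIC)
H=max(a.shape[0],b.shape[0]); o=np.zeros((H,a.shape[1]+b.shape[1],3),np.uint8); o[:a.shape[0],:a.shape[1]]=a; o[:b.shape[0],a.shape[1]:]=b
o=np.clip(o.astype(float)*1.8,0,255).astype(np.uint8)
cv2.imwrite("pics/hook.png",o[:,:,::-1]); print(o.shape,a.shape,b.shape)
m=blob(t,(18,90,60),(35,255,255),win=(295,190,345,300)); c=max(cv2.findContours(m,0,2)[0],key=cv2.contourArea)
r=cv2.minAreaRect(c); print(r); box=cv2.boxPoints(r); print([ray(t,p,.02).round(4) for p in box], ray(t,r[0],.02))
# ring: dark/gray pixels differing from background
g=cv2.cvtColor(t["img"],cv2.COLOR_RGB2GRAY); print(g[200:240:3,300:342:3])
m=blob(t,(0,100,40),(8,255,255),win=(185,140,255,225))|blob(t,(172,100,40),(180,255,255),win=(185,140,255,225))
pts=cv2.findNonZero(m); r=cv2.minAreaRect(pts); print(r,[ray(t,p,.006).round(4) for p in cv2.boxPoints(r)],ray(t,r[0],.006))
E
```

```text
(476, 790, 3) (476, 392, 3) (318, 398, 3)
((320.0, 259.5), (39.0, 18.0), 90.0)
[array([ 0.4999, -0.0836,  0.02  ]), array([ 0.4993, -0.1197,  0.02  ]), array([ 0.4212, -0.118 ,  0.02  ]), array([ 0.4218, -0.0822,  0.02  ])] [ 0.46038501 -0.10089711  0.02      ]
[[116 113 116 114 114 115 115 114 111 112 114 116 112 114]
 [114 115 115 114 114 111 109 105 107 110 113 113 116 115]
 [114 117 113 115 107 107  96  95 106  98 114 114 116 115]
 [116 113 115  94  94  70  79  78  69  80 103 111 112 115]
 [115 114 112 107  66  99 115 114 110  74  88  96 113 113]
 [116 112  98  86 113 116 113 118 114 114  74 102 115 116]
 [112 114  83  88 113 112 116 115 116 113 109 100 111 115]
 [115 114  69 101 116 113 114 114 114 111 108  91 113 113]
 [114 114 108 102 109 112 113 112 113 106 105  70 117 114]
 [116 115 113  65 110 103 110 111 102 104  78 114 114 114]
 [114 116 115 111  70  88 111 110  95  67  99 113 114 114]
 [113 111 115 114  91  70 111 109  69  94 113 112 111 113]
 [115 114 116 116 114 101 106 108 111 111 114 113 111 115]
 [115 113 113 112 106 108 102 104 112 110 112 113 111 115]]
((218.3500213623047, 179.9499969482422), (26.56313133239746, 52.810035705566406), 18.434947967529297) [array([0.5862, 0.1468, 0.006 ]), array([0.6906, 0.113 , 0.006 ]), array([0.672 , 0.0611, 0.006 ]), array([0.5679, 0.0954, 0.006 ])] [0.62889055 0.10415205 0.006     ]
```

View pics/hook.png

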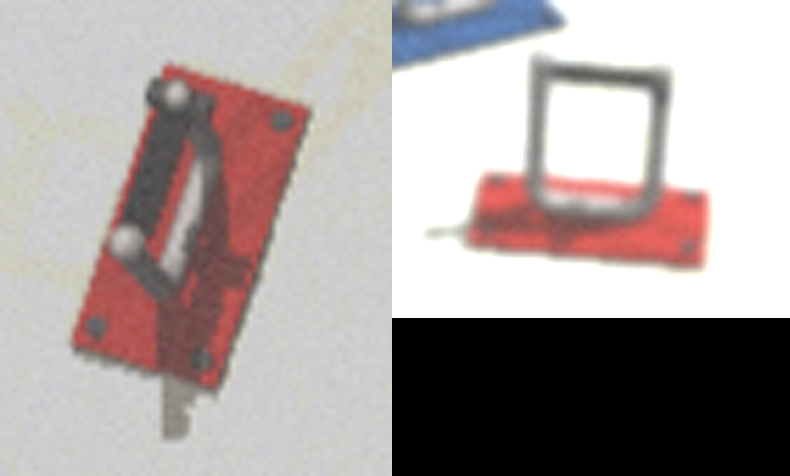

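The red hook's tips are at top-view pixels (216.4,156.6) and (207.5,182.9). The dark pivot hub sits on the far one, so the nose is the near leg. In the side view the near leg's tip is at (337.7,186) and the far leg's at (362,189).

```bash
python3 - <<'E'
from h import *
from scipy.optimize import least_squares
t=cam("top"); s=cam("side")
tips={"far":((216.4,156.6),(362.1,188.8)),"near":((207.5,182.9),(337.7,185.9))}
for k,(a,b) in tips.items():
    f=lambda P:np.r_[proj(t,P)[0]-a,proj(s,P)[0]-b]
    r=least_squares(f,[.63,.1,.09]); print(k,"tri",r.x.round(4),r.fun.round(1),"top@.097",ray(t,a,.097).round(4),"side@.097",ray(s,b,.097).round(4))
g=cv2.cvtColor(t["img"],cv2.COLOR_RGB2GRAY)
m=(g<100).astype(np.uint8)*255; k=np.zeros_like(m);k[203:232,303:337]=1;m*=k
c=max(cv2.findContours(m,0,1)[0],key=cv2.contourArea); e=cv2.minEnclosingCircle(cv2.findNonZero(m)); print(e,ray(t,e[0],.01), cv2.fitEllipse(c))
for n,z,w,cc in(("side",.02,(262,262,316,300),s),("top",.02,(295,230,345,300),t)):
    m=blob(cc,(15,70,60),(38,255,255),win=w);c=max(cv2.findContours(m,0,1)[0],key=cv2.contourArea)
    M=cv2.moments(c); p=(M["m10"]/M["m00"],M["m01"]/M["m00"]); print(n,p,ray(cc,p,.015 if n=="side" else .02).round(4),cv2.contourArea(c))
# silver
m=blob(t,(0,0,125),(180,40,255),win=(405,205,445,270)); print(ray(t,(427,240),.02),ray(t,(438,200),.01))
E
```

```text
far tri [0.6581 0.0953 0.0862] [ 0.1 -0.6 -0.8  0.2] top@.097 [0.6541 0.0937 0.097 ] side@.097 [0.6552 0.0805 0.097 ]
near tri [0.6047 0.1117 0.0902] [-0.   0.1  0.1 -0. ] top@.097 [0.6034 0.1105 0.097 ] side@.097 [0.6021 0.1018 0.097 ]
((320.0, 218.8333282470703), 15.133768081665039) [ 0.54397883 -0.10274724  0.01      ] ((319.97296142578125, 218.05528259277344), (21.40639305114746, 23.956796646118164), 24.519760131835938)
side (291.1372549019608, 279.77616892911004) [ 0.4614 -0.1002  0.015 ] 552.5
top (320.3115243342516, 259.54545454545456) [ 0.4603 -0.1015  0.02  ] 726.0
[ 0.49571653 -0.31666726  0.02      ] [ 0.57863906 -0.34472072  0.01      ]
```

Checks: the legs come out 55 mm apart and the ring 84 mm from the block centre, both as given. 
- Nose: about (0.604, 0.111), hook yaw -17.7°. 
- Gold sample: (0.4605, -0.101), yaw about -1.2°. 

Next I approach.

Emit:
arm_command([
  [0, 0, 0.84, 0, 0, 0, 1],
  [0, 0, 0.84, 0, 0, 0, 1],
  [0, 0, 0, 0.75, -1, 0, 1],
  [0, 0, 0, 0.75, -1, 0, 1],
  [0, 0, 0, 0.75, -1, 0, 1],
  [0, 0, 0, 0.75, -1, 0, 1],
  [0, 0, 0, 0.75, -1, 0, 1],
  [0, 0, 0, 0.75, -1, 0, 1],
  [0, 0, 0, 0.75, -1, 0, 1],
  [0, 0, 0, 0.75, -1, 0, 1],
  [0, 0, 0, 0.75, -1, 0, 1],
  [0, 0, 0, 0.75, -1, 0, 1],
])

```text
time_s: 1.8
tool_pos: [0.4505, -0.1104, 0.2314]
ee_rot: [180.0, -0.0, -1.2]
wrist_force: [0.4, 0.8, -0.2]
width: 1.001
grasp_force: 0.0
```

Emit:
arm_command([
  [0, 0, 0, 0.25, -0.24, 0.5, 1],
  [0, 0, 0, 0, 0, 0.9, 1],
  [0, 0, 0, 0, 0, 0.9, 1],
  [0, 0, 0, 0, 0, 0.9, 1],
  [0, 0, 0, 0, 0, 0.6, 1],
  [0, 0, 0, 0, 0, 0, 1],
])

```text
time_s: 2.55
tool_pos: [0.4587, -0.102, 0.0779]
ee_rot: [-179.9, 0.2, -1.2]
wrist_force: [0.4, -0.0, 1.0]
width: 0.999
grasp_force: 0.0
```

```bash
python3 - <<'E'
from h import *
t=cam("top"); s=cam("side")
a=t["img"][170:330,230:410]; b=s["img"][210:340,220:400]
a=cv2.resize(a,None,fx=2.2,fy=2.2);b=cv2.resize(b,None,fx=2.2,fy=2.2)
o=np.zeros((360,800,3),np.uint8);o[:a.shape[0],:a.shape[1]]=a;o[:b.shape[0],400:400+b.shape[1]]=b
cv2.imwrite("pics/near.png",np.clip(o[:,:,::-1]*1.8,0,255).astype(np.uint8))
E
```

```text
(no output)
```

View pics/near.png

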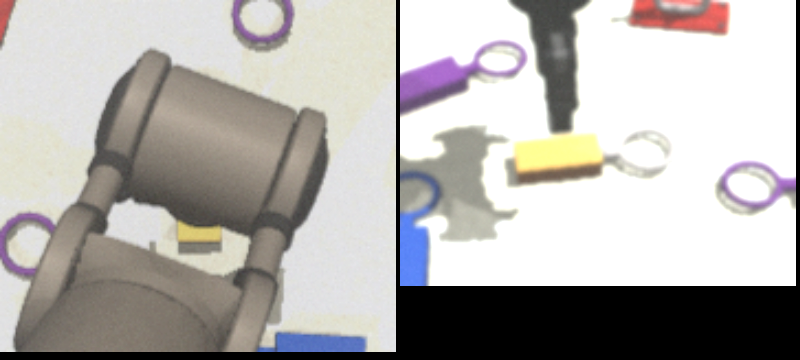

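The gripper hangs right over the middle of the block (side crop (560,150)), with the fingers clear. Now I descend and close.

Emit:
arm_command([
  [0, 0, 0, 0.04, 0, 0.7, 1],
  [0, 0, 0, 0, 0, 0.7, 1],
  [0, 0, 0, 0, 0, 0.35, 1],
  [0, 0, 0, 0, 0, 0.2, 1],
  [0, 0, 0, 0, 0, 0, 1],
])

```text
time_s: 3.28
tool_pos: [0.4617, -0.1026, 0.0016]
ee_rot: [180.0, -0.0, -1.2]
wrist_force: [-0.5, 0.8, -0.1]
width: 1.001
grasp_force: 0.0
```

Emit:
arm_command([
  [0, 0, 0, 0, 0, 0, 0],
  [0, 0, 0, 0, 0, 0, 0],
  [0, 0, 0, 0, 0, 0, 0],
  [0, 0, 0, 0, 0, 0, 0],
  [0, 0, 0, 0, 0, 0, 0],
  [0, 0, 0, 0, 0, 0, 0],
])

```text
time_s: 4.03
tool_pos: [0.4618, -0.1026, 0.002]
ee_rot: [180.0, -0.1, -1.2]
wrist_force: [-0.3, 0.4, 5.3]
width: 0.452
grasp_force: 60.9
```

Emit:
arm_command([
  [0, 0, 0, 0, 0, -0.4, 0],
  [0, 0, 0, 0, 0, -0.8, 0],
  [0, 0, 0, 0, 0, -0.9, 0],
  [0, 0, 0, 0, 0, -0.9, 0],
  [0, 0, 0.83, 0, 0, -0.7, 0],
  [0, 0, 0.83, 0, 0, 0, 0],
  [0, 0, 0, 0, 0, 0, 0],
])

```text
time_s: 4.9
tool_pos: [0.4612, -0.1024, 0.1496]
ee_rot: [180.0, -0.0, -17.7]
wrist_force: [-0.1, 0.2, -0.1]
width: 0.452
grasp_force: 60.4
```

```bash
python3 - <<'E'
from h import *
st=status.sense(); print(st["tool_pos"],st["ee_rot"],st["wrist_force"])
p=st["tool_pos"][:2]; y=np.radians(st["ee_rot"][2]); T=np.array([.604,.111])-.085*np.array([np.cos(y),np.sin(y)])
d=T-p; print(T,"tx,ty units",(d@[np.cos(y),np.sin(y)])/.04,(d@[np.sin(y),-np.cos(y)])/.04)
E
```

```text
[ 0.46120907 -0.10237997  0.14957188] [ 1.79993162e+02 -2.15965402e-02 -1.76962712e+01] [-0.08592128  0.21224075 -0.14883813]
[0.52302209 0.13683754] tx,ty units -0.34567723061443245 -6.167185293352125
```

Emit:
arm_command([
  [0, 0, 0, -0.05, -0.88, 0, 0],
  [0, 0, 0, -0.05, -0.88, 0, 0],
  [0, 0, 0, -0.05, -0.88, 0, 0],
  [0, 0, 0, -0.05, -0.88, 0, 0],
  [0, 0, 0, -0.05, -0.88, 0, 0],
  [0, 0, 0, -0.05, -0.88, 0, 0],
  [0, 0, 0, -0.05, -0.88, 0, 0],
  [0, 0, 0, 0, 0, 0.6, 0],
  [0, 0, 0, 0, 0, 0.2, 0],
  [0, 0, 0, 0, 0, 0, 0],
])

```text
time_s: 6.15
tool_pos: [0.5227, 0.1361, 0.1166]
ee_rot: [179.9, 0.1, -17.7]
wrist_force: [0.9, 0.2, -0.1]
width: 0.454
grasp_force: 60.5
```

```bash
python3 - <<'E'
from h import *
t=cam("top"); s=cam("side")
a=t["img"][110:250,130:290]; b=s["img"][130:240,280:420]
a=cv2.resize(a,None,fx=2.5,fy=2.5,interpolation=2);b=cv2.resize(b,None,fx=2.8,fy=2.8,interpolation=2)
o=np.zeros((360,800,3),np.uint8);o[:a.shape[0],:a.shape[1]]=a;o[:b.shape[0],400:400+b.shape[1]]=b
cv2.imwrite("pics/above.png",np.clip(o[:,:,::-1]*1.8,0,255).astype(np.uint8))
st=status.sense(); print(st["tool_pos"],st["ee_rot"])
E
```

```text
[0.52354418 0.13603748 0.11771932] [-1.79993287e+02 -2.88508893e-02 -1.77719286e+01]
```

View pics/above.png

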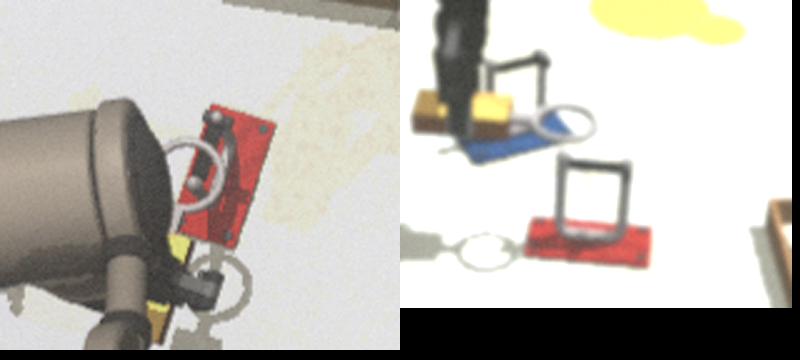

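The ring sits above the nose: about (187,176) in the top crop (arc ending near (222,178)) and (564,124) in the side crop. I'll put numbers on the offset.

```bash
python3 - <<'E'
from h import *
t=cam("top"); s=cam("side")
for z in(.12,.126): print(z,"side",ray(s,(338.6,174.3),z).round(4),"top",ray(t,(204.8,180.4),z).round(4))
st=status.sense();y=np.radians(st["ee_rot"][2]);c=st["tool_pos"][:2]+.085*np.array([np.cos(y),np.sin(y)]);print("pred ring",c)
a=np.arange(0,360,30)*np.pi/180
for r in(.022,.029):
  P=np.c_[c[0]+r*np.cos(a),c[1]+r*np.sin(a),0*a+.125]
  for cc,n,(ox,oy,k,ax) in((t,"top",(130,110,2.5,0)),(s,"side",(280,130,2.8,400))): print(n,[(int((u-ox)*k+ax),int((v-oy)*k)) for u,v in proj(cc,P)])
E
```

```text
0.12 side [0.6063 0.1151 0.12  ] top [0.6032 0.1115 0.12  ]
0.126 side [0.604 0.106 0.126] top [0.6019 0.1104 0.126 ]
pred ring [0.60464806 0.11016337]
top [(187, 143), (172, 147), (161, 158), (157, 173), (161, 187), (172, 198), (187, 201), (202, 197), (213, 186), (217, 172), (213, 157), (202, 147)]
side [(589, 119), (583, 113), (571, 108), (557, 108), (545, 111), (538, 117), (537, 124), (543, 131), (555, 136), (569, 136), (582, 133), (589, 127)]
top [(187, 134), (168, 139), (153, 153), (148, 173), (153, 192), (167, 206), (187, 211), (207, 205), (221, 191), (226, 171), (221, 152), (207, 138)]
side [(597, 119), (589, 110), (573, 104), (556, 103), (540, 107), (530, 115), (529, 125), (537, 134), (552, 140), (571, 141), (587, 137), (597, 128)]
```

The ring is within 3 mm of the nose axis. Now I push down, with ring height ≈ TCP z + 8 mm.

Emit:
arm_command([
  [0, 0, 0, 0, 0, 0.5, 0],
  [0, 0, 0, 0, 0, 0.4, 0],
  [0, 0, 0, 0, 0, 0.25, 0],
  [0, 0, 0, 0, 0, 0.2, 0],
  [0, 0, 0, 0, 0, 0.2, 0],
  [0, 0, 0, 0, 0, 0, 0],
])

```text
time_s: 7.1
tool_pos: [0.5226, 0.1365, 0.0547]
ee_rot: [180.0, 0.1, -17.8]
wrist_force: [-1.6, 0.4, -0.1]
width: 0.452
grasp_force: 60.7
```

```bash
python3 - <<'E'
from h import *
t=cam("top"); s=cam("side")
a=t["img"][110:250,130:290]; b=s["img"][130:240,280:420]
a=cv2.resize(a,None,fx=2.5,fy=2.5,interpolation=2);b=cv2.resize(b,None,fx=2.8,fy=2.8,interpolation=2)
o=np.zeros((360,800,3),np.uint8);o[:a.shape[0],:a.shape[1]]=a;o[:b.shape[0],400:400+b.shape[1]]=b
cv2.imwrite("pics/mid.png",np.clip(o[:,:,::-1]*1.8,0,255).astype(np.uint8))
E
```

```text
(no output)
```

View pics/mid.png

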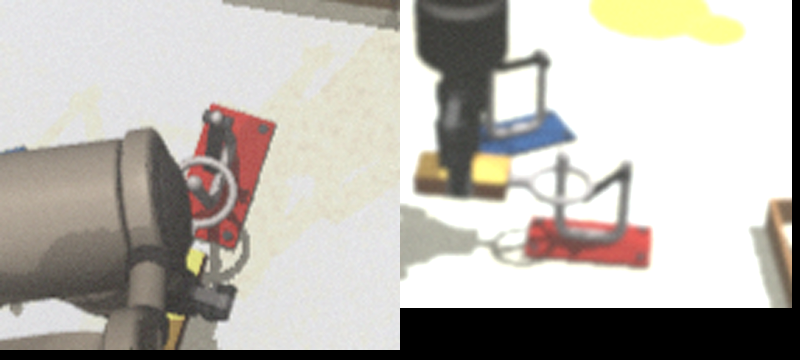

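The ring is over the nose, and the gate is pressed in: in the side crop it slopes from (625,165) to (590,188). I carry on down by 40 mm.

Emit:
arm_command([
  [0, 0, 0, 0, 0, 0.25, 0],
  [0, 0, 0, 0, 0, 0.25, 0],
  [0, 0, 0, 0, 0, 0.2, 0],
  [0, 0, 0, 0, 0, 0.15, 0],
  [0, 0, 0, 0, 0, 0.12, 0],
  [0, 0, 0, 0, 0, 0, 0],
  [0, 0, 0, 0, 0, 0, 0],
])

```text
time_s: 8.07
tool_pos: [0.5234, 0.1365, 0.0166]
ee_rot: [-180.0, -0.0, -17.8]
wrist_force: [0.3, -0.2, -0.6]
width: 0.455
grasp_force: 60.5
```

```bash
python3 - <<'E'
from h import *
t=cam("top"); s=cam("side")
a=t["img"][110:250,130:290]; b=s["img"][130:240,280:420]
a=cv2.resize(a,None,fx=2.5,fy=2.5,interpolation=2);b=cv2.resize(b,None,fx=2.8,fy=2.8,interpolation=2)
o=np.zeros((360,800,3),np.uint8);o[:a.shape[0],:a.shape[1]]=a;o[:b.shape[0],400:400+b.shape[1]]=b
cv2.imwrite("pics/low.png",np.clip(o[:,:,::-1]*1.8,0,255).astype(np.uint8))
E
```

```text
(no output)
```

View pics/low.png

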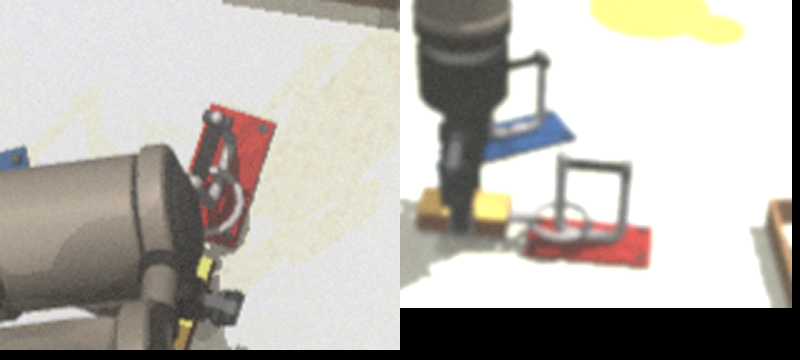

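The gate has snapped shut above the ring (side crop bar at (595,163), ring at (560,220)). I lower it 3 mm more and let go.

Emit:
arm_command([
  [0, 0, 0, 0, 0, 0.07, 0],
  [0, 0, 0, 0, 0, 0, 0],
  [0, 0, 0, 0, 0, 0, 0.7],
  [0, 0, 0, 0, 0, 0, 1],
  [0, 0, 0, 0, 0, 0, 1],
  [0, 0, 0, 0, 0, 0, 1],
  [0, 0, 0, 0, 0, 0, 1],
])

```text
time_s: 9.05
tool_pos: [0.5233, 0.1364, 0.0137]
ee_rot: [180.0, -0.0, -17.8]
wrist_force: [0.6, 0.6, -1.1]
width: 1.001
grasp_force: 0.0
```

Emit:
arm_command([
  [0, 0, 0, 0, 0, -0.2, 1],
  [0, 0, 0, 0, 0, -0.5, 1],
  [0, 0, 0, 0, 0, -0.9, 1],
  [0, 0, 0, 0, 0, -0.9, 1],
  [0, 0, 0, 0, 0, -0.9, 1],
  [0, 0, 0, -0.8, 0, -0.9, 1],
  [0, 0, 0, -0.8, 0, 0, 1],
  [0, 0, 0, 0, 0, 0, 1],
])

```text
time_s: 10.05
tool_pos: [0.4607, 0.1565, 0.1868]
ee_rot: [-180.0, -0.0, -17.7]
wrist_force: [0.4, 0.6, 0.2]
width: 1.002
grasp_force: 0.0
```

```bash
python3 - <<'E'
from h import *
t=cam("top"); s=cam("side")
a=t["img"][110:250,130:290]; b=s["img"][130:240,280:420]
a=cv2.resize(a,None,fx=2.5,fy=2.5,interpolation=2);b=cv2.resize(b,None,fx=2.8,fy=2.8,interpolation=2)
o=np.zeros((360,800,3),np.uint8);o[:a.shape[0],:a.shape[1]]=a;o[:b.shape[0],400:400+b.shape[1]]=b
cv2.imwrite("pics/end.png",np.clip(o[:,:,::-1]*1.8,0,255).astype(np.uint8))
E
```

```text
(no output)
```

View pics/end.png

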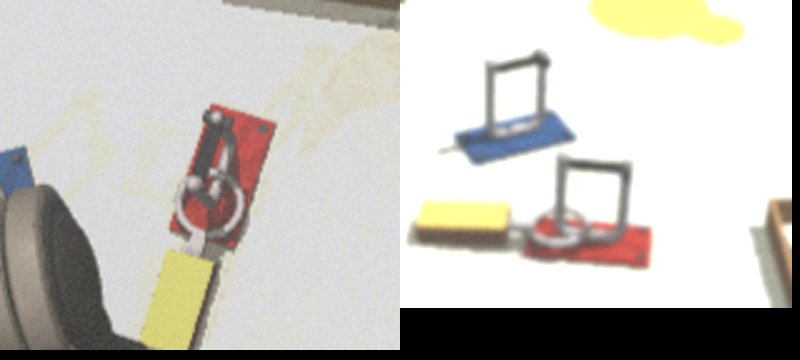

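The ring lies round the nose's foot ((560,228) in the side crop), the gate is shut, the block rests on the bench and the gripper is clear. I hand it in.

```bash
python3 -c "
from plant import env
print(env.close_job())"
```

```text
the job is handed in; nothing more can be done
None
```

The gold sample is clipped on the red hook: its ring lies round the foot of the nose with the gate shut behind it, I never went near the silver sample, and the job is handed in at about 10 s of robot time (no verdict was returned).

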